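# Load the sloped spice rack and swing its retaining bar shut

## Task

Lay the two spice jars that stand on the worktop into the two empty lanes of the sloped spice rack, bases down the slope like the jar already there, setting them in gently rather than dropping them, and let each slide right home against the back stop. Then swing the retaining bar over the caps and press it fully shut, so that nothing can slide out when the rack is carried, and leave the other things where they stand.

Things in the scene. Friction and masses are not known exactly. Their poses are not given: they have to be found in the camera images.
- spice_a: Glass spice jar with a green cap and a green label, standing on the worktop; goes into either empty lane. 46 mm across and 106 mm tall, about 0.11 kg, balanced about 55 mm above its base (held elsewhere it may swing in the grip). Origin at the centre of its underside, z axis along the jar from base to cap; its yaw means nothing.
- spice_b: Glass spice jar with a green cap and a brown and cream label, standing on the worktop; goes into either empty lane. 46 mm across and 106 mm tall, about 0.11 kg, balanced about 55 mm above its base (held elsewhere it may swing in the grip). Origin at the centre of its underside, z axis along the jar from base to cap; its yaw means nothing.
- spice_c: Glass spice jar with a dark brown cap, already lying home in the middle lane, cap up the slope; leave it there. 44 mm across and 105 mm tall. Origin and axes as for the other jars.
- tray: Sloped bed of the fixed timber rack, falling at 0.55 rad to level. Origin: foot of the back stop's face, mid-width, 45 mm above the worktop. Axes (tray axes): x straight down the slope, y level across the lanes, z square to the bed, up. Three lanes at y = -72, 0, +72 mm. Nothing between the lanes but thin cross wires, below z = 0, at x = -22, -95, -170 mm. Open at the top end and above.
- rack: Timber stand that carries the bed; fixed. Origin on the worktop under the bed, x axis level in the down-slope direction; 45 mm high at the stop, 145 mm at the upper end. Side rails at tray y = -118, +118 mm, tops level with the wires. Back stop: board 14 mm thick, top at tray z = +38 mm. Cheeks with the bar's pivots: y = -118, +118, x = -8 to +16, up to z = +80 mm.
- lane_left (a point): Empty lane at tray y = +72 mm: the point on the stop's face, 21 mm above the wire axes, where the base centre of a home jar lies. Tray axes; a home jar's z axis is along -x. The lane is two polished 6 mm wires, 28 mm apart, axes at tray z = 0, from the stop (x = 0) to x = -190 mm; a jar lies in the groove between them and, let go, slides down by its own weight.
- lane_right (a point): The same point for the empty lane at tray y = -72 mm.
- lane_middle (a point): The same point for the middle lane (tray y = 0), which spice_c occupies.
- bar (a joint): Angle of the retaining bar, rad: 0 shut; 1.3 to 1.75 at the start, swung up beyond the stop; limit 1.85. A dark 10 mm dowel across all lanes on wire arms at tray y = -129, +129 mm; shut, its axis is at tray x = -112, z = +32 mm, 2 mm behind the caps. Stays where left; 1 to 2 N at the knob moves it. A jar over about 10 mm short of the stop blocks it; it pushes a smaller gap shut.
- bar_knob (a point): Centre of the dark ball knob, 26 mm across, at the middle of the bar on a stem 36 mm out from it; moves with the bar. Shut, it is at tray x = -116, y = 0, z = +68 mm. Can be pinched from above with the fingers closing along tray y; it then turns between them as the bar swings. Its axes are the tray axes when shut and turn with the bar.
- bar_hinge (a point): Middle of the bar's hinge axis, at tray x = +6, y = 0, z = +66 mm; the axis is along tray y. The knob travels on a circle of 122 mm radius about it; the bar opens by turning from up the slope over the top to beyond the stop (positive about tray +y).
- salt_shaker: Salt shaker with grey top, 44 mm across, 90 mm tall; bystander, leave it. Origin at the centre of its underside.
- pepper_mill: Wooden pepper mill, 58 mm across, 170 mm tall; bystander, leave it. Origin at the centre of its underside.
Mind the look-alikes: they are no part of the job. What is shaped like the spice_a but purple or red is not meant.

How it is judged:
By the outcome, as a careful person would: the job done as asked, in the order asked, and still so for the second after the job is handed in, with the robot touching nothing.
It also fails if it takes over 70 s, if anything falls off the work surface, if the arm or the gripper's body presses on something with over 40 N, if the wrist force passes 120 N, or if a joint passes its speed limit or range.

## Robot

A 7-joint arm with a two-finger parallel gripper is mounted at the origin on a cart in front of the work surface, level with it; the furniture and walls round the work are solid. World frame = base frame: x ahead of the robot, y to its left, z up, the work surface at z = 0. Lengths are in m, angles in rad, forces in N, time in s.
With the tool pointing down it reaches from about 0.4 to 0.85 m from the base axis. Payload 4.5 kg.
Tool frame: the origin (TCP) lies on the centre line of the jaws, within the pads' length; the fingertips stand 17 mm ahead of it and the grasp point (between the pads) lies 2 mm behind it; z points along the fingers, y is the line along which they close (so a half turn about z gives the same grasp; the last joint's range is limited). The gripper opens to 88 mm and grips with 3 to 60 N. Pads are 18 mm wide; open, the fingers measure 123 mm over their backs; the gripper's body (75 mm by 187 mm) begins 45 mm behind the grasp point.
Start: joints at [1.145, 0.689, -0.195, 1.565, 0.157, 0.902, -0.215], TCP at [0.277, -0.56, 0.256] pointing down, gripper open.
Joint ranges: [-3.01, 3.01], [-0.46, 2.08], [-1.47, 1.51], [0.13, 2.56], [-1, 4.14], [0.04, 2.09], [-2.66, 2.66]. Speed limits (rad/s): [2.57, 2.57, 3.14, 3.14, 3.14, 3.14, 3.14].

## Interface

Orientations are given as a unit quaternion [w, x, y, z].
In Python, from rig import state, camera, get_calibration, hand_in gives the robot as it stands. The module is installed in compiled form; this text tells all that it offers.
- The arm moves only by the tool apply_moves, never from a script. Its argument "plan" is text: rows parted by semicolons, each of 5 numbers parted by spaces: the shift along the tool's x, y, z in m, then the turn about the tool's z in degrees, then the opening, from 0 (shut) to 1 (fully open). A call has 1 to 20 rows; each row is the pose to reach, as a shift and turn from the pose commanded when the call began, along the tool's axes at that moment; what a row does not reach only later rows make up. A row lasts 1/8 s, in which the tool goes at most 62.5 mm and 10.7 degrees, less where a joint would pass 70% of its speed; a pose out of reach is approached as far as the arm can. A call with a gripper value outside its range is refused whole. The fingers move at their own pace and stop on an object; "grip_force" is the grip in N (left out, the last holds). Time passes only in rows, so rows that repeat a pose let the fingers close. It gives the time, the measured TCP pose, the force, the opening and the grip force at its end, in the units of the state.
- state(): the state, without advancing time (a new reading comes with each control period).
- camera(name): name is "scene" or "top"; returns (picture, depth): 400x640x3 uint8, red, green, blue; 400x640 float32, m along the optical axis (not along the pixel's ray), 0 where there is no reading.
- get_calibration(name): a dict with "mtx" (3x3 intrinsics, pixels), "origin" and "orientation" of the camera in the world. Camera axes: x right, y down, z forward; pixel columns grow to the right and rows downward; lengths in m; the calibration is good to about 2 mm. A picture is of the moment at which its call begins. get_calibration takes no time and is no camera call.
- hand_in(): hands the job in; it is judged then, once.
The state is a dict: "clock": time; "qpos": joint angles; "joint_vel": joint speeds; "effort": joint torques, N m; "ee_pos": TCP position; "ee_rot": TCP orientation; "wrist_force": force on the tool from outside, world axes, zero at the start; "torque": the same for the moment, N m; "opening": opening from 0.0 (shut) to 1.0 (fully open); "gripper_force": force on a finger pad.
Only numpy, scipy, OpenCV 4.12 (cv2) and the standard library are available. Lean on these libraries where they do the work, as an engineer would, in place of code of your own. Each camera call takes 0.05 s, during which the arm holds its last target. There are 200 camera calls.

## Working session

There is one attempt and no reset: what is moved stays moved. The work goes in short steps, Python scripts to look and compute and a tool call to move; the robot and the scene stay as the last step left them, time stands still between calls to the robot, and variables do not carry over. Pictures are saved under pics/ and viewed, at most 10 in all, crops included, and the job is handed in when it is done.

Besides the shell and the picture viewer there is one more tool, called after "Emit:" as name(argument=value, ...) on one line, values as JSON. apply_moves: Moves the arm, as the interface text tells. Its arguments: {"type":"object","properties":{"plan":{"type":"string"},"grip_force":{"type":"number"}},"required":["plan"]}

```bash
mkdir -p pics; cat > h.py <<'E'
import numpy as np, cv2
from rig import state, camera, get_calibration, hand_in
from scipy.spatial.transform import Rotation as R
def rot(q): return R.from_quat(np.array(q)[[1,2,3,0]]).as_matrix()
def cam(n):
    c=get_calibration(n); return np.array(c["mtx"]),np.array(c["origin"]),rot(c["orientation"])
def cloud(n,d):
    K,o,M=cam(n); v,u=np.mgrid[:d.shape[0],:d.shape[1]]
    p=np.stack([(u-K[0,2])/K[0,0]*d,(v-K[1,2])/K[1,1]*d,d],-1)
    return p@M.T+o
def proj(n,P):
    K,o,M=cam(n); q=(np.atleast_2d(P)-o)@M@K.T; return q[:,:2]/q[:,2:]
E
python3 - <<'E'
from h import *
for n in("scene","top"):
    p,d=camera(n); cv2.imwrite(f"pics/{n}0.png",p[:,:,::-1]); np.savez(f"{n}0.npz",p=p,d=d); print(n,get_calibration(n)["origin"],cam(n)[0][0,0],cam(n)[2][:,2].round(2))
print(state())
E
```

```text
scene [0.15061951 0.8772738  0.79546128] 392.6519824599008 [ 0.37 -0.75 -0.56]
top [3.22793971e-01 1.00744653e-03 1.36685649e+00] 491.7936466645968 [ 0.23 -0.01 -0.97]
{'clock': 0.1, 'qpos': array([ 1.14481761,  0.689899  , -0.19454728,  1.56624255,  0.15728684,
        0.90253336, -0.21511029]), 'joint_vel': array([ 0.0006231 , -0.00303394, -0.00119359, -0.0015797 ,  0.00108614,
        0.00041637, -0.00025792]), 'effort': array([-3.08662209e-03, -5.28498173e+01, -1.27145715e+00, -1.53836757e+01,
       -5.25282382e-02,  1.96619585e-03,  2.75266393e-05]), 'ee_pos': array([ 0.27707416, -0.55960928,  0.25499094]), 'ee_rot': array([-8.10169959e-04,  9.73682245e-01,  2.27908250e-01, -2.41578394e-04]), 'wrist_force': array([-0.2348669 , -0.48190796, -0.08657667]), 'torque': array([ 0.01716726, -0.02450042,  0.04812576]), 'gripper_force': 0.0, 'opening': 1.000838220925906}
```

View pics/scene0.png

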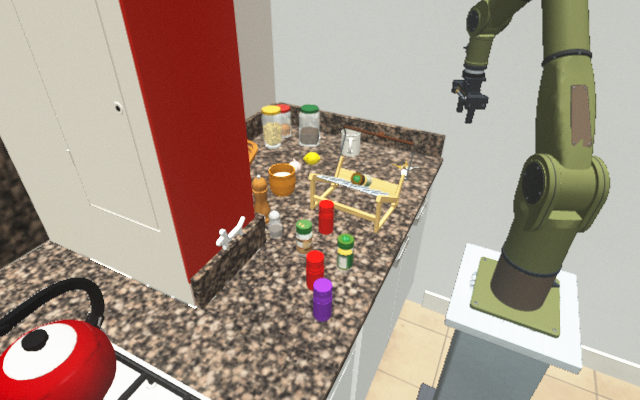

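View pics/top0.png

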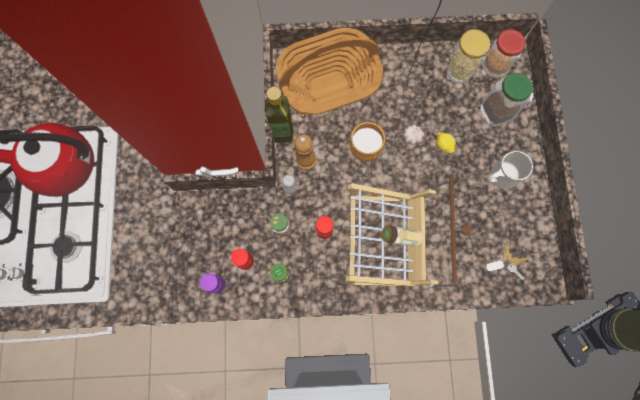

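The green-capped jars are at scene (304,235), with a brown and cream label, so spice_b, and (345,250), with a green label, so spice_a. In the top view they are at (280,223) and (279,272). The look-alikes, which I leave alone, are red at top (325,226) and (241,258) and purple at (211,282). The rack falls to the right in the top view. Its bar is open at column 453, with the knob near (465,230).

```bash
python3 - <<'E'
from h import *
t=np.load("top0.npz");P=cloud("top",t["d"]);p=t["p"]
s=np.load("scene0.npz")
a=cv2.resize(s["p"][180:300,250:420],None,fx=4.6,fy=4.6,interpolation=cv2.INTER_CUBIC)[:290*2];
cv2.imwrite("pics/crop1.png",a[:,:,::-1])
hsv=cv2.cvtColor(p,cv2.COLOR_RGB2HSV)
# green caps
m=(cv2.inRange(hsv,(40,80,30),(85,255,255))>0)
for nm,(u,v) in dict(b=(280,223),a=(279,272)).items():
    w=np.zeros_like(m); w[v-14:v+15,u-14:u+15]=1
    q=P[w&(t["d"]>0)&(P[:,:,2]>.095)]; print(nm,len(q),np.median(q,0).round(4),q.min(0).round(4),q.max(0).round(4))
    (c,r)=cv2.minEnclosingCircle(q[q[:,2]>.1][:,:2].astype(np.float32)); print(c,r)
# timber
tm=(cv2.inRange(hsv,(15,60,130),(32,200,255))>0); w=np.zeros_like(m); w[175:300,340:445]=1
q=P[w&tm&(t["d"]>0)]; print("timber",len(q),q.min(0),q.max(0))
np.save("timber.npy",q)
r=cv2.minAreaRect(q[q[:,2]>.03][:,:2].astype(np.float32));print(r)
for v in (200,270): print([(u,tuple(P[v,u].round(3))) for u in range(346,440,6)])
# known things positions
for n,(u,v) in dict(salt=(289,181),mill=(304,143),red1=(325,226),red2=(241,258),knob=(465,230),capc=(389,234),bar=(453,230)).items(): print(n,P[v,u].round(3))
E
```

```text
b 241 [0.572  0.1106 0.1055] [0.5507 0.0879 0.0955] [0.5958 0.1324 0.113 ]
(0.5734907388687134, 0.11024221777915955) 0.023138979449868202
a 249 [0.442  0.1136 0.1056] [0.4198 0.0916 0.0957] [0.4644 0.1351 0.1133]
(0.44263654947280884, 0.11393082141876221) 0.02249179594218731
timber 3218 [ 0.39428625 -0.33451599 -0.00854412] [ 0.70028465 -0.05611753  0.15026203]
((0.5260211229324341, -0.18146692216396332), (0.23233477771282196, 0.25394555926322937), 85.49797821044922)
[(346, (np.float64(0.647), np.float64(-0.075), np.float64(0.0))), (352, (np.float64(0.632), np.float64(-0.088), np.float64(0.061))), (358, (np.float64(0.642), np.float64(-0.109), np.float64(0.014))), (364, (np.float64(0.614), np.float64(-0.115), np.float64(0.129))), (370, (np.float64(0.615), np.float64(-0.131), np.float64(0.121))), (376, (np.float64(0.639), np.float64(-0.159), np.float64(0.019))), (382, (np.float64(0.621), np.float64(-0.166), np.float64(0.092))), (388, (np.float64(0.637), np.float64(-0.192), np.float64(0.02))), (394, (np.float64(0.636), np.float64(-0.21), np.float64(0.017))), (400, (np.float64(0.634), np
[... 995 characters left out ...]
.435), np.float64(-0.185), np.float64(0.08))), (400, (np.float64(0.435), np.float64(-0.201), np.float64(0.074))), (406, (np.float64(0.436), np.float64(-0.22), np.float64(0.057))), (412, (np.float64(0.435), np.float64(-0.237), np.float64(0.05))), (418, (np.float64(0.434), np.float64(-0.251), np.float64(0.062))), (424, (np.float64(0.432), np.float64(-0.263), np.float64(0.079))), (430, (np.float64(0.437), np.float64(-0.295), np.float64(0.002))), (436, (np.float64(0.437), np.float64(-0.313), np.float64(-0.003)))]
salt [0.685 0.08  0.091]
mill [0.766 0.034 0.16 ]
red1 [ 0.555 -0.011  0.106]
red2 [0.482 0.208 0.106]
knob [ 0.509 -0.341  0.216]
capc [ 0.522 -0.172  0.131]
bar [ 0.509 -0.31   0.224]
```

View pics/crop1.png

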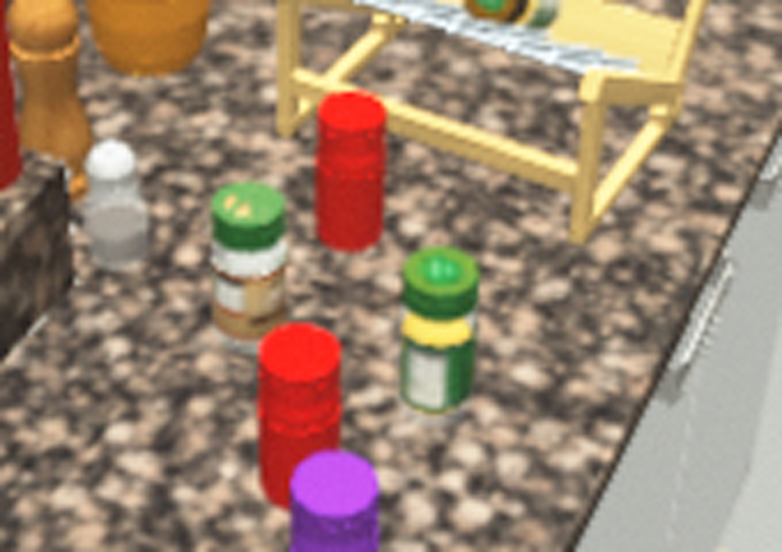

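The crop confirms both picks. Spice_b is at crop (249,260) with the brown and cream label, and spice_a is at (440,330) with the green label. Next I fit the rack pose from its timber points.

```bash
cat > fit.py <<'E'
from h import *
from scipy.optimize import minimize
def T(x,y,a):
    # a = world direction angle of downslope; tray axes columns
    c,s=np.cos(.55),np.sin(.55); f=np.array([np.cos(a),np.sin(a),0]); l=np.array([-np.sin(a),np.cos(a),0])
    X=f*c-np.array([0,0,s]); Z=f*s+np.array([0,0,c]); return np.stack([X,l,Z],1),np.array([x,y,.045])
def totray(P,pose): M,o=T(*pose); return (P-o)@M
E
python3 - <<'E'
from fit import *
t=np.load("top0.npz");P=cloud("top",t["d"])[170:300,335:480].reshape(-1,3); q=np.load("timber.npy")
# rail tops: lie near tray z=0 at |y|~118
pose=np.array([.53,-.27,-np.pi/2-.07])
for it in range(6):
    k=totray(q,pose)
    m=(abs(k[:,2])<.006)&(k[:,0]<-.03)&(k[:,0]>-.19)
    A=[];mid=[]
    for sgn in(-1,1):
        r=k[m&(abs(k[:,1]-sgn*.118)<.014)]
        b=np.polyfit(r[:,0],r[:,1],1); A.append(b); mid.append((len(r),r[:,1].min().round(4),r[:,1].max().round(4),r[:,2].mean().round(4)))
    slope=np.mean([b[0] for b in A]); off=np.mean([np.polyval(b,-.1) for b in A])
    zm=np.mean([m_[3] for m_ in mid])
    M,o=T(*pose); 
    # rotate about tray point x=-.1; shift lateral; z error -> shift along f
    c=o+M[:,0]*-.1; a2=pose[2]+slope/np.cos(.55)
    f=np.array([np.cos(a2),np.sin(a2)]); l=M[:,1]
    c=c+l*off; o2=c[:2]+f*(.1*np.cos(.55))+f*zm/np.sin(.55); pose=np.array([*o2,a2])
    print(pose.round(4),A,mid)
k=totray(P,pose)
st=k[(abs(k[:,2]-.038)<.006)&(abs(k[:,0]-.007)<.02)&(abs(k[:,1])<.1)]; print("stop top",len(st),np.percentile(st,[2,50,98],axis=0).round(4))
j=k[(k[:,2]>.028)&(k[:,2]<.06)&(abs(k[:,1])<.03)&(k[:,0]<-.01)&(k[:,0]>-.13)]; print("jar c",len(j),np.percentile(j,[1,50,99],axis=0).round(4))
kn=k[(k[:,2]>.1)&(abs(k[:,1])<.02)]; print("bar/knob",np.unique(kn.round(3),axis=0)[::6])
np.save("pose.npy",pose)
# reference tool info
s=state(); M=rot(s["ee_rot"]); print(M.round(3)); print("yaw of tool y",np.degrees(np.arctan2(M[1,1],M[0,1])), "tray y yaw",np.degrees(pose[2])+90)
for x in(-.0,-.1,-.19):
  print(T(*pose)[1]+T(*pose)[0]@[x,0,.021], proj("top",T(*pose)[1]+T(*pose)[0]@[x,.072,0]), proj("top",T(*pose)[1]+T(*pose)[0]@[x,-.072,0]))
E
```

```text
[ 0.524  -0.2723 -1.4859] [array([ 1.99301452, -0.06468257]), array([-1.72894339,  0.05206052])] [(1, np.float64(-0.1294), np.float64(-0.1294), np.float64(0.0059)), (1, np.float64(0.1041), np.float64(0.1041), np.float64(-0.002))]
[ 0.5401 -0.258  -0.9958] [array([ 0.93291843, -0.07500701]), array([-0.09719972,  0.11572875])] [(29, np.float64(-0.1249), np.float64(-0.1043), np.float64(0.0007)), (106, np.float64(0.1127), np.float64(0.132), np.float64(-0.004))]<stdin>:11: RankWarning: Polyfit may be poorly conditioned
<stdin>:11: RankWarning: Polyfit may be poorly conditioned
Traceback (most recent call last):
TypeError: expected non-empty vector for x
```

```bash
python3 - <<'E'
from fit import *
t=np.load("top0.npz");P=cloud("top",t["d"])[170:300,335:480].reshape(-1,3); q=np.load("timber.npy")
# side-rail points by height profile: high timber, per y-bin x-extents
for y in np.arange(-.27,-.08,.02):
    r=q[(abs(q[:,1]-y)<.01)&(q[:,2]>.045+(-.25-y)*-.6-.012)]
    r=r[r[:,2]>.04]; lo=r[r[:,0]<.5]; hi=r[r[:,0]>.55]
    f=lambda s:(len(s),np.percentile(s[:,0],[3,50,97]).round(4).tolist(),np.median(s[:,2]).round(4)) if len(s) else 0
    print(y.round(2),f(lo),f(hi))
bar=P[(P[:,2]>.19)]; print(len(bar),np.percentile(bar,[0,50,100],axis=0).round(3))
vx,vy,_,_=cv2.fitLine(bar[bar[:,1]>-.33][:,:2].astype(np.float32),cv2.DIST_HUBER,0,.01,.01).ravel();print("bar dir deg",np.degrees(np.arctan2(vy,vx)))
st=q[(q[:,2]>.07)&(q[:,2]<.085)&(q[:,1]<-.245)&(q[:,1]>-.3)]; print(len(st),np.degrees(np.arctan2(*cv2.fitLine(st[:,:2].astype(np.float32),cv2.DIST_HUBER,0,.01,.01).ravel()[1::-1])),np.median(st,0))
E
python3 - <<'E'
import cv2;p=cv2.imread("pics/top0.png");cv2.imwrite("pics/crop2.png",cv2.resize(p[175:300,335:485],None,fx=4.8,fy=4.8,interpolation=cv2.INTER_CUBIC))
E
```

```text
-0.27 (160, [0.395, 0.4476, 0.4969], np.float64(0.0759)) (275, [0.5533, 0.5978, 0.6376], np.float64(0.0735))
-0.25 (380, [0.3975, 0.4464, 0.4973], np.float64(0.0645)) (203, [0.552, 0.5947, 0.6405], np.float64(0.0518))
-0.23 (61, [0.3967, 0.4057, 0.4526], np.float64(0.0514)) (35, [0.6316, 0.6384, 0.6443], np.float64(0.0582))
-0.21 (27, [0.3968, 0.4045, 0.4098], np.float64(0.0611)) (39, [0.6325, 0.6381, 0.6448], np.float64(0.069))
-0.19 (31, [0.3994, 0.4044, 0.4123], np.float64(0.074)) (43, [0.634, 0.639, 0.6473], np.float64(0.0814))
-0.17 (30, [0.402, 0.4071, 0.4123], np.float64(0.0854)) (38, [0.6365, 0.6423, 0.6493], np.float64(0.0946))
-0.15 (34, [0.4021, 0.4072, 0.415], np.float64(0.0983)) (42, [0.6374, 0.642, 0.6501], np.float64(0.1065))
-0.13 (31, [0.4046, 0.4098, 0.4172], np.float64(0.1113)) (47, [0.6394, 0.645, 0.6529], np.float64(0.1182))
-0.11 (35, [0.4048, 0.4099, 0.417], np.float64(0.1214)) (44, [0.6395, 0.6467, 0.6539], np.float64(0.1316))
-0.09 (35, [0.4072, 0.4124, 0.4196], np.float64(0.1361)) (45, [0.642, 0.6479, 0.655], np.float64(0.1415))
653 [[ 3.230e-01 -3.540e-01  1.940e-01]
 [ 5.060e-01 -3.110e-01  2.220e-01]
 [ 6.450e-01  1.000e-03  1.367e+00]]
bar dir deg -5.870012
478 -4.1111193 [ 0.52259685 -0.2657874   0.07487426]
```

View pics/crop2.png

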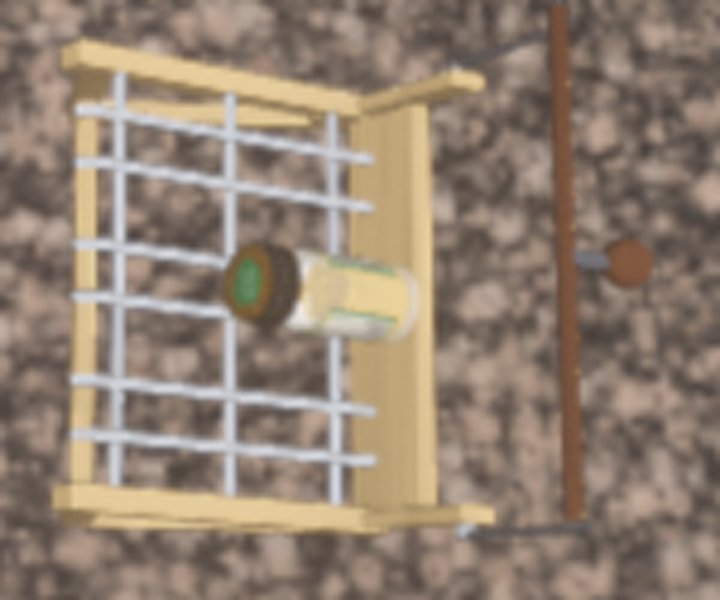

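Crop: the rack is fitted from its rails and stop at yaw −93.8°, with the tray origin at about (0.5195, −0.241). Spice_c is in the middle lane with its cap at (265,285), and the knob is at (630,262). I'm moving above spice_a now.

Emit:
apply_moves(plan="0 0 -0.05 0 1;0.447 -0.53 -0.05 -59.8 1;0.447 -0.53 -0.05 -59.8 1;0.447 -0.53 -0.05 -59.8 1;0.447 -0.53 -0.05 -59.8 1;0.447 -0.53 -0.05 -59.8 1;0.447 -0.53 -0.05 -59.8 1;0.447 -0.53 -0.05 -59.8 1;0.447 -0.53 -0.05 -59.8 1;0.447 -0.53 -0.05 -59.8 1;0.447 -0.53 -0.05 -59.8 1;0.447 -0.53 -0.05 -59.8 1;0.447 -0.53 -0.05 -59.8 1;0.447 -0.53 -0.05 -59.8 1;0.447 -0.53 -0.05 -59.8 1;0.447 -0.53 -0.05 -59.8 1", grip_force=8)

```text
clock: 2.1
ee_pos: [0.4426, 0.1114, 0.3056]
ee_rot: [0.0, 0.732, 0.682, -0.0]
wrist_force: [-0.2, 0.4, 0.4]
opening: 1.002
gripper_force: 0.0
```

Emit:
apply_moves(plan="0 0 0.04 0 1;0 0 0.09 0 1;0 0 0.14 0 1;0 0 0.18 0 1;0 0 0.21 0 1;0 0 0.228 0 1;0 0 0.238 0 1;0 0 0.238 0 1;0 0 0.238 0 1;0 0 0.238 0 0.3;0 0 0.238 0 0.3;0 0 0.238 0 0.3;0 0 0.238 0 0.3;0 0 0.238 0 0.3;0 0 0.238 0 0.3")

```text
clock: 3.98
ee_pos: [0.4429, 0.1133, 0.0677]
ee_rot: [0.0, 0.73, 0.683, 0.0]
wrist_force: [0.1, -0.2, 1.5]
opening: 0.516
gripper_force: 7.9
```

Emit:
apply_moves(plan="0 0 -0.02 0 0.3;0 0 -0.06 0 0.3;0 0 -0.11 0 0.3;0 0 -0.16 0 0.3;-0.01 0.001 -0.19 0 0.3;-0.04 0.004 -0.195 0 0.3;-0.08 0.008 -0.195 0 0.3;-0.12 0.012 -0.195 0 0.3;-0.16 0.016 -0.195 0 0.3;-0.2 0.02 -0.195 0 0.3;-0.24 0.024 -0.195 0 0.3;-0.28 0.028 -0.195 0 0.3;-0.31 0.0285 -0.185 0 0.3;-0.322 0.0285 -0.16 0 0.3;-0.322 0.0285 -0.135 0 0.3;-0.322 0.0285 -0.115 0 0.3;-0.322 0.0285 -0.115 0 0.3;-0.322 0.0285 -0.115 0 0.3")

```text
clock: 6.22
ee_pos: [0.4497, -0.2099, 0.1832]
ee_rot: [0.0, 0.73, 0.683, 0.0]
wrist_force: [-0.1, 0.1, -0.6]
opening: 0.517
gripper_force: 8.0
```

```bash
python3 - <<'E'
from h import *
p,d=camera("scene"); cv2.imwrite("pics/s1.png",cv2.resize(p[80:280,270:470],None,fx=3,fy=3)[:,:,::-1]); print(state()["ee_pos"])
E
```

```text
[ 0.44993234 -0.20998818  0.18343146]
```

View pics/s1.png

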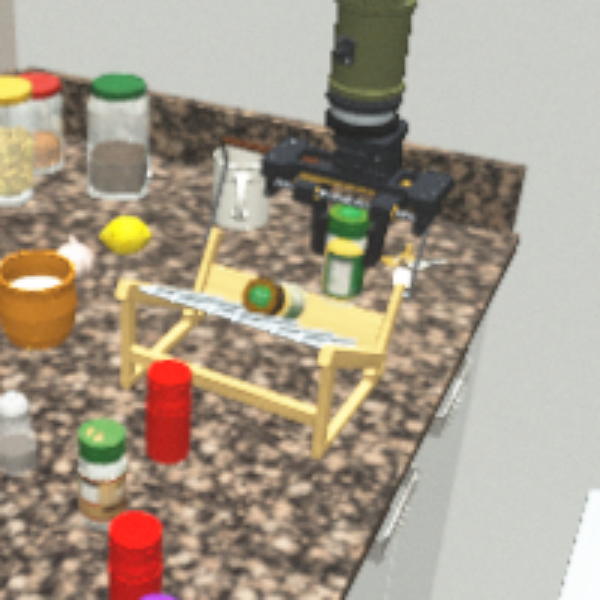

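The picture shows spice_a held upright at (345,250) over the right lane. Next I lower it onto the wires and start the tilt.

Emit:
apply_moves(plan="0 0 0.015 0 0.3;0 0 0.03 0 0.3;0 0 0.038 0 0.3;0 0 0.042 0 0.3;0.006 0 0.042 0 0.3;0.012 0 0.041 0 0.3;0.018 0 0.041 0 0.3;0.024 0 0.041 0 0.3;0.03 0 0.042 0 0.3;0.036 0 0.042 0 0.3;0.036 0 0.042 0 0.3")

```text
clock: 7.65
ee_pos: [0.4518, -0.1731, 0.1404]
ee_rot: [-0.0, 0.73, 0.683, -0.0]
wrist_force: [1.5, 0.2, -0.4]
opening: 0.511
gripper_force: 8.0
```

```bash
python3 - <<'E'
from h import *
p,d=camera("scene"); cv2.imwrite("pics/s2.png",cv2.resize(p[120:200,330:430],None,fx=6,fy=6,interpolation=cv2.INTER_CUBIC)[:,:,::-1]); s=state();print(s["ee_pos"],s["wrist_force"])
E
```

```text
[ 0.45154987 -0.1735153   0.14044321] [ 0.01749206 -0.54649047 -0.2303177 ]
```

View pics/s2.png

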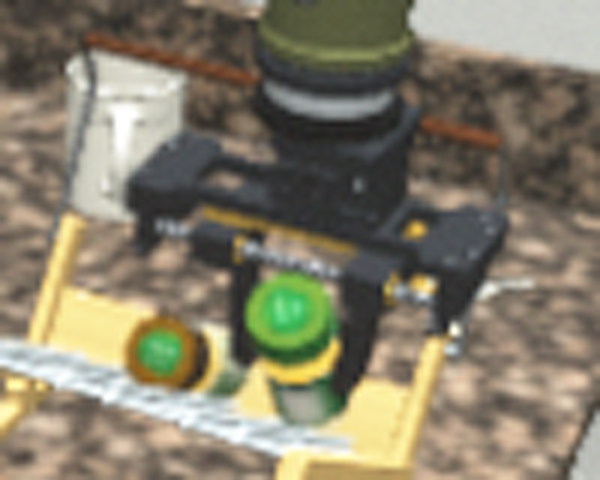

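The jar is tilting as planned: its cap has turned upslope, at (290,315) in the crop. Continuing until it lies down.

Emit:
apply_moves(plan="0.006 0 0.001 0 0.3;0.012 0 0.002 0 0.3;0.0175 0 0.004 0 0.3;0.023 0 0.007 0 0.3;0.028 0 0.01 0 0.3;0.0315 0 0.0125 0 0.3;0.0335 0 0.014 0 0.3;0.0335 0 0.014 0 0.3;0.0335 0 0.014 0 0.3")

```text
clock: 8.82
ee_pos: [0.4553, -0.1432, 0.1275]
ee_rot: [0.002, 0.731, 0.682, -0.001]
wrist_force: [0.7, -7.0, 7.6]
opening: 0.513
gripper_force: 8.0
```

```bash
python3 - <<'E'
from fit import *
pose=np.array([.5195,-.241,np.radians(-93.8)])
p,d=camera("top"); P=cloud("top",d); k=totray(P[170:300,335:480].reshape(-1,3),pose)
hsv=cv2.cvtColor(p,cv2.COLOR_RGB2HSV)[170:300,335:480].reshape(-1,3)
m=(hsv[:,0]>40)&(hsv[:,0]<85)&(hsv[:,1]>80)&(abs(k[:,1]+.072)<.035)
print(m.sum(),np.percentile(k[m],[2,50,98],axis=0).round(4)); s=state();print(s["ee_pos"],s["wrist_force"], totray(s["ee_pos"],pose))
p,d=camera("scene"); cv2.imwrite("pics/s3.png",cv2.resize(p[120:200,330:430],None,fx=6,fy=6,interpolation=cv2.INTER_CUBIC)[:,:,::-1])
E
```

```text
88 [[-0.1683 -0.0922  0.0085]
 [-0.1649 -0.073   0.0239]
 [-0.1614 -0.0548  0.0355]]
[ 0.45532861 -0.14323291  0.12751357] [ 2.47695971 -7.59094692  7.17205488] [-0.12266869 -0.07050971  0.02157851]
```

View pics/s3.png

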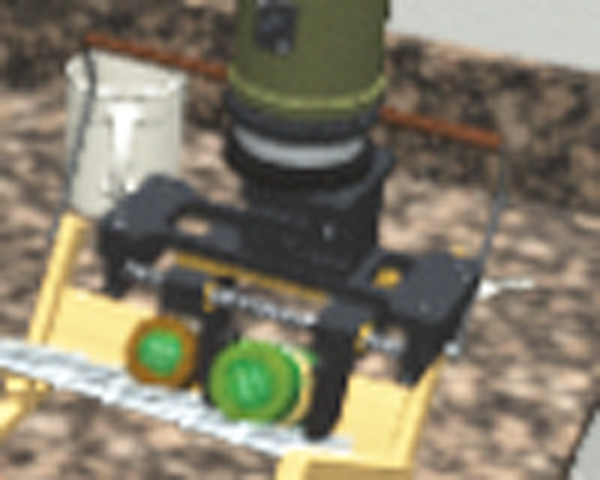

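Spice_a is lying in the lane, with its cap at (250,380) in the crop and its base about 58 mm short of the stop. I ease it down while it is still held.

Emit:
apply_moves(plan="-0.003 0 -0.001 0 0.3;-0.008 0 0.002 0 0.3;-0.014 0 0.006 0 0.3;-0.02 0 0.01 0 0.3;-0.026 0 0.0135 0 0.3;-0.032 0 0.017 0 0.3;-0.037 0 0.02 0 0.3;-0.041 0 0.0225 0 0.3;-0.044 0 0.0245 0 0.3;-0.044 0 0.0245 0 0.3")

```text
clock: 10.18
ee_pos: [0.452, -0.185, 0.1021]
ee_rot: [0.001, 0.731, 0.683, 0.0]
wrist_force: [3.1, -2.3, 1.2]
opening: 0.51
gripper_force: 7.9
```

```bash
cat > cap.py <<'E'
from fit import *
import sys
pose=np.array([.5195,-.241,np.radians(-93.8)])
p,d=camera("top"); P=cloud("top",d); k=totray(P[170:300,335:480].reshape(-1,3),pose)
hsv=cv2.cvtColor(p,cv2.COLOR_RGB2HSV)[170:300,335:480].reshape(-1,3)
for y in(-.072,0,.072):
    m=(hsv[:,0]>40)&(hsv[:,0]<85)&(hsv[:,1]>80)&(abs(k[:,1]-y)<.035)&(k[:,0]<-.05)
    if m.sum(): print(y,m.sum(),np.percentile(k[m],[2,50,98],axis=0).round(4).tolist())
s=state();print(s["ee_pos"],s["wrist_force"], totray(s["ee_pos"],pose))
E
python3 cap.py
```

```text
-0.072 114 [[-0.1186, -0.0928, 0.0081], [-0.1161, -0.0737, 0.0282], [-0.1124, -0.0543, 0.0417]]
0 7 [[-0.1048, -0.0068, 0.0148], [-0.1033, 0.0006, 0.0165], [-0.1019, 0.008, 0.0184]]
[ 0.45196871 -0.18499885  0.10212011] [ 3.83579677 -4.14772906  0.95392989] [-0.07367782 -0.07109424  0.02182888]
```

Emit:
apply_moves(plan="0 0 0 0 0.56;0 0 0 0 0.6;0 0 0 0 0.62;0 0 0 0 0.62;0 0 -0.01 0 0.62;0 0 -0.03 0 0.62;0 0 -0.08 0 0.62;0 0 -0.14 0 0.62;0 0 -0.19 0 0.62;0.05 0.02 -0.2 0 1;0.1 0.04 -0.2 0 1;0.15 0.06 -0.2 0 1;0.2 0.08 -0.2 0 1;0.25 0.1 -0.2 0 1;0.29 0.102 -0.2 0 1;0.303 0.102 -0.2 0 1;0.303 0.102 -0.2 0 1;0.303 0.102 -0.2 0 1")

```text
clock: 12.48
ee_pos: [0.5733, 0.1083, 0.3022]
ee_rot: [0.001, 0.732, 0.682, -0.001]
wrist_force: [-0.7, 0.1, 0.3]
opening: 0.995
gripper_force: 0.0
```

```bash
python3 cap.py; python3 - <<'E'
from h import *
p,d=camera("scene"); cv2.imwrite("pics/s4.png",cv2.resize(p[120:300,250:430],None,fx=3.3,fy=3.3,interpolation=cv2.INTER_CUBIC)[:,:,::-1])
E
```

```text
-0.072 113 [[-0.1048, -0.0893, 0.0235], [-0.0921, -0.0671, 0.0434], [-0.0512, -0.0521, 0.051]]
0 24 [[-0.105, -0.0083, 0.0125], [-0.1024, 0.0009, 0.0244], [-0.0998, 0.0127, 0.0349]]
[0.57338254 0.10827214 0.30216182] [-0.13313884  0.22556078 -0.22695032] [-0.43456799  0.03061645  0.03521152]
```

View pics/s4.png

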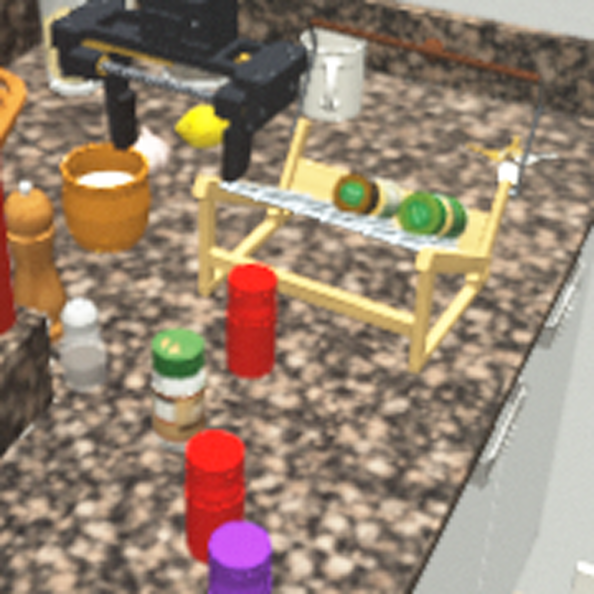

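Spice_a is home in the right lane at crop (430,214): its cap end reads x = −105 mm, the same as spice_c. Now spice_b.

Emit:
apply_moves(plan="0.002 0 0.05 0 1;0.002 0 0.1 0 1;0.002 0 0.15 0 1;0.002 0 0.19 0 1;0.002 0 0.215 0 1;0.002 0 0.228 0 1;0.002 0 0.234 0 1;0.002 0 0.234 0 1;0.002 0 0.234 0 1;0.002 0 0.234 0 0.3;0.002 0 0.234 0 0.3;0.002 0 0.234 0 0.3;0.002 0 0.234 0 0.3;0.002 0 0.234 0 0.3;0.002 0 0.234 0 0.3")

```text
clock: 14.45
ee_pos: [0.5737, 0.1129, 0.0683]
ee_rot: [0.0, 0.731, 0.683, 0.0]
wrist_force: [0.7, 0.0, 0.6]
opening: 0.516
gripper_force: 7.9
```

Emit:
apply_moves(plan="0 0 -0.02 0 0.3;0 0 -0.06 0 0.3;0 0 -0.11 0 0.3;0 0 -0.16 0 0.3;-0.01 0.001 -0.19 0 0.3;-0.04 0.005 -0.195 0 0.3;-0.08 0.01 -0.195 0 0.3;-0.12 0.015 -0.195 0 0.3;-0.16 0.02 -0.195 0 0.3;-0.2 0.025 -0.195 0 0.3;-0.24 0.03 -0.195 0 0.3;-0.28 0.036 -0.195 0 0.3;-0.315 0.041 -0.185 0 0.3;-0.331 0.041 -0.16 0 0.3;-0.331 0.041 -0.135 0 0.3;-0.331 0.041 -0.115 0 0.3;-0.331 0.041 -0.115 0 0.3;-0.331 0.041 -0.115 0 0.3")

```text
clock: 16.7
ee_pos: [0.5926, -0.2199, 0.1839]
ee_rot: [0.0, 0.73, 0.683, 0.0]
wrist_force: [-0.3, -0.6, -0.4]
opening: 0.518
gripper_force: 7.9
```

Emit:
apply_moves(plan="0 0 0.015 0 0.3;0 0 0.03 0 0.3;0 0 0.038 0 0.3;0 0 0.042 0 0.3;0.006 0 0.042 0 0.3;0.012 0 0.041 0 0.3;0.018 0 0.041 0 0.3;0.024 0 0.041 0 0.3;0.03 0 0.042 0 0.3;0.036 0 0.042 0 0.3;0.036 0 0.042 0 0.3;0.042 0 0.043 0 0.3;0.048 0 0.044 0 0.3;0.0535 0 0.046 0 0.3;0.059 0 0.049 0 0.3;0.064 0 0.052 0 0.3;0.0675 0 0.0545 0 0.3;0.0695 0 0.0555 0 0.3;0.0695 0 0.0555 0 0.3;0.0695 0 0.0555 0 0.3")

```text
clock: 19.2
ee_pos: [0.5994, -0.1548, 0.1293]
ee_rot: [0.004, 0.732, 0.682, 0.0]
wrist_force: [3.4, -7.6, 6.0]
opening: 0.509
gripper_force: 7.9
```

```bash
python3 cap.py; python3 - <<'E'
from h import *
p,d=camera("scene"); cv2.imwrite("pics/s5.png",cv2.resize(p[120:220,310:430],None,fx=5,fy=5,interpolation=cv2.INTER_CUBIC)[:,:,::-1])
E
```

```text
-0.072 245 [[-0.106, -0.0922, 0.0106], [-0.1003, -0.0736, 0.0392], [-0.0509, -0.0526, 0.0495]]
0 4 [[-0.1041, -0.0083, 0.0176], [-0.1026, -0.0077, 0.0216], [-0.1022, -0.0073, 0.027]]
0.072 27 [[-0.1638, 0.0563, 0.0157], [-0.1606, 0.0699, 0.0284], [-0.1578, 0.0907, 0.0339]]
[ 0.59943376 -0.15477013  0.12932679] [ 3.28645069 -8.80542647  5.26975951] [-0.12194427  0.07404323  0.02414955]
```

View pics/s5.png

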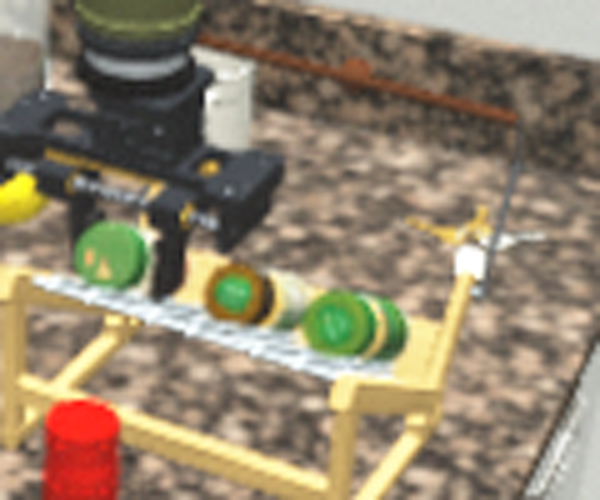

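Spice_b is lying in the left lane, its cap at (110,255). I ease it down the same way, release it, and lift clear.

Emit:
apply_moves(plan="-0.003 0 0 0 0.3;-0.008 -0.001 0.003 0 0.3;-0.014 -0.001 0.007 0 0.3;-0.02 -0.001 0.011 0 0.3;-0.026 -0.001 0.0145 0 0.3;-0.032 -0.001 0.018 0 0.3;-0.037 -0.001 0.0215 0 0.3;-0.041 -0.001 0.024 0 0.3;-0.041 -0.001 0.024 0 0.3;-0.041 -0.001 0.024 0 0.3")

```text
clock: 20.55
ee_pos: [0.5973, -0.1918, 0.106]
ee_rot: [0.003, 0.731, 0.683, 0.003]
wrist_force: [4.1, -1.5, 7.5]
opening: 0.507
gripper_force: 7.8
```

```bash
python3 cap.py
```

```text
-0.072 235 [[-0.1057, -0.0921, 0.0109], [-0.0996, -0.0736, 0.0395], [-0.0518, -0.0524, 0.0499]]
0.072 53 [[-0.1185, 0.0541, 0.0146], [-0.1165, 0.0703, 0.031], [-0.1129, 0.0908, 0.0378]]
[ 0.59727523 -0.19178772  0.10600867] [ 4.61141206 -3.35604318  6.54318469] [-0.0781452   0.07434275  0.02365114]
```

Emit:
apply_moves(plan="0 0 0 0 0.56;0 0 0 0 0.6;0 0 0 0 0.62;0 0 0 0 0.62;0 0 -0.01 0 0.62;0 0 -0.03 0 0.62;0 0 -0.08 0 0.62;0 0 -0.14 0 0.62;0.04 0 -0.19 0 0.62;0.09 0 -0.23 0 0.62;0.14 0 -0.23 0 0.62;0.18 0 -0.23 0 0.62;0.18 0 -0.23 0 0.62;0.18 0 -0.23 0 0.62")

```text
clock: 22.35
ee_pos: [0.605, -0.0129, 0.3345]
ee_rot: [0.001, 0.731, 0.683, -0.0]
wrist_force: [0.5, -1.0, -0.6]
opening: 0.615
gripper_force: 0.0
```

```bash
python3 cap.py; python3 - <<'E'
from fit import *
pose=np.array([.5195,-.241,np.radians(-93.8)])
p,d=camera("top");P=cloud("top",d)
cv2.imwrite("pics/t6.png",cv2.resize(p[170:300,335:485],None,fx=4,fy=4)[:,:,::-1])
K=P[215:245,458:476].reshape(-1,3); K=K[(K[:,2]>.15)&(K[:,2]<.3)]; print("knob",len(K),np.percentile(K,[2,50,98],axis=0).round(4).tolist())
c=K.mean(0)
for _ in range(10): # sphere fit r fixed 13mm
    v=c-K; n=np.linalg.norm(v,axis=1,keepdims=True); c=(K+v/n*.013).mean(0) if False else c-np.mean(v/n*(n-.013),0)*2
print(c, totray(c,pose))
B=P[175:290,445:463].reshape(-1,3); B=B[(B[:,2]>.15)&(B[:,2]<.3)]; b=totray(B,pose); print("bar",len(b),np.percentile(b,[2,50,98],axis=0).round(4).tolist(), np.median(B,0))
s=state(); M=rot(s["ee_rot"]);print("tool y yaw",np.degrees(np.arctan2(M[1,1],M[0,1])))
E
```

```text
[ 0.60505505 -0.01365873  0.33421486] [ 0.36627497  0.24538862 -0.09539779] [-0.34939069  0.07030016  0.12503196]
knob 102 [[0.5006, -0.354, 0.2025], [0.5111, -0.3404, 0.2141], [0.5219, -0.325, 0.22]]
[ 0.51257951 -0.3421073   0.20540457] [ 0.00255654 -0.0002045   0.18971986]
bar 456 [[-0.0381, -0.0988, 0.1684], [-0.0333, 0.0039, 0.1877], [-0.0008, 0.1275, 0.192]] [ 0.51847206 -0.31216276  0.22163817]
tool y yaw -4.0017698798310155
```

View pics/t6.png

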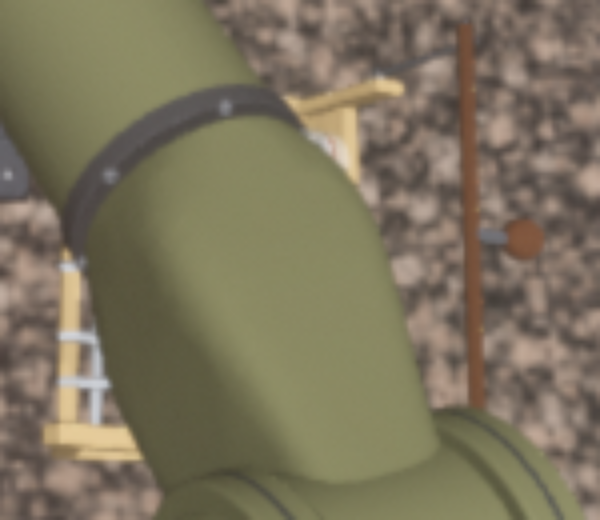

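The crop shows the knob at (524,238), but the arm hides the jars, so I move over the knob and check both jars numerically from there.

Emit:
apply_moves(plan="-0.04 -0.009 0 0 0.62;-0.09 -0.019 0 0 0.62;-0.14 -0.03 0 0 0.62;-0.19 -0.04 0 0 0.62;-0.24 -0.05 0 0 0.62;-0.29 -0.061 0 0 0.62;-0.32 -0.068 0 0 0.62;-0.334 -0.0705 0 0 0.62;-0.334 -0.0705 0 0 0.62;-0.334 -0.0705 0 0 0.62", grip_force=10)

```text
clock: 23.7
ee_pos: [0.5132, -0.3385, 0.334]
ee_rot: [-0.0, 0.73, 0.684, 0.001]
wrist_force: [0.2, 0.6, 0.3]
opening: 0.618
gripper_force: 0.0
```

```bash
python3 cap.py; python3 - <<'E'
from fit import *
pose=np.array([.5195,-.241,np.radians(-93.8)])
p,d=camera("scene"); P=cloud("scene",d); k=totray(P[120:220,310:430].reshape(-1,3),pose)
hsv=cv2.cvtColor(p,cv2.COLOR_RGB2HSV)[120:220,310:430].reshape(-1,3)
for y in(-.072,0,.072):
    m=(hsv[:,0]>40)&(hsv[:,0]<85)&(hsv[:,1]>80)&(abs(k[:,1]-y)<.035)&(k[:,0]<-.05)
    if m.sum(): print(y,m.sum(),np.percentile(k[m],[2,20,50,98],axis=0).round(4).tolist())
E
```

```text
-0.072 220 [[-0.1057, -0.092, 0.0114], [-0.0996, -0.0735, 0.0405], [-0.0519, -0.0548, 0.0492]]
0 21 [[-0.1039, -0.0082, 0.0128], [-0.1026, 0.0016, 0.0239], [-0.0989, 0.0132, 0.0326]]
0.072 116 [[-0.1042, 0.0519, 0.027], [-0.0972, 0.0688, 0.0428], [-0.085, 0.0904, 0.0486]]
[ 0.51321925 -0.33847542  0.33398905] [-0.25603663  0.05338922 -0.07949175] [-6.77785400e-02  1.93135041e-04  2.97424964e-01]
-0.072 152 [[-0.1079, -0.0925, 0.0045], [-0.1059, -0.0858, 0.0126], [-0.1032, -0.0743, 0.0228], [-0.0545, -0.0524, 0.0418]]
0 39 [[-0.1083, -0.0102, 0.013], [-0.1058, -0.0038, 0.0174], [-0.1039, 0.0017, 0.0227], [-0.0999, 0.0132, 0.0324]]
0.072 117 [[-0.1069, 0.0519, 0.0061], [-0.1042, 0.0562, 0.0136], [-0.1018, 0.0669, 0.0259], [-0.0873, 0.093, 0.0412]]
```

Both jars read home. Pinching the knob now.

Emit:
apply_moves(plan="0 0 0.04 0 0.62;0 0 0.08 0 0.62;0 0 0.11 0 0.62;0 0 0.125 0 0.62;0 0 0.131 0 0.62;0 0 0.131 0 0.62;0 0 0.131 0 0.1;0 0 0.131 0 0.1;0 0 0.131 0 0.1;0 0 0.131 0 0.1;0 0 0.131 0 0.1")

```text
clock: 25.18
ee_pos: [0.5142, -0.3406, 0.2034]
ee_rot: [0.002, 0.73, 0.683, 0.001]
wrist_force: [5.4, -1.0, -0.9]
opening: 0.28
gripper_force: 10.0
```

Emit:
apply_moves(plan="0.009 0.001 -0.0045 0 0.1;0.018 0.001 -0.0083 0 0.1;0.028 0.001 -0.0115 0 0.1;0.0387 0.001 -0.0138 0 0.1;0.0493 0.001 -0.0152 0 0.1;0.06 0.001 -0.0157 0 0.1;0.0707 0.001 -0.0152 0 0.1;0.0813 0.001 -0.0138 0 0.1;0.0918 0.001 -0.0115 0 0.1;0.1019 0.001 -0.0083 0 0.1;0.1118 0.001 -0.0042 0 0.1;0.1213 0.001 0.0007 0 0.1;0.1303 0.001 0.0065 0 0.1;0.1387 0.001 0.013 0 0.1;0.1466 0.001 0.0203 0 0.1;0.1538 0.001 0.0281 0 0.1;0.1538 0.001 0.0281 0 0.1")

```text
clock: 27.3
ee_pos: [0.5257, -0.1879, 0.1746]
ee_rot: [0.002, 0.73, 0.683, 0.001]
wrist_force: [8.0, -3.2, -3.8]
opening: 0.282
gripper_force: 10.2
```

Emit:
apply_moves(plan="0.0028 0.001 0.0033 0 0.1;0.0053 0.001 0.0067 0 0.1;0.0075 0.001 0.01 0 0.1;0.0096 0.001 0.0131 0 0.1;0.0106 0.001 0.0155 0 0.1;0.0115 0.001 0.018 0 0.1;0.0115 0.001 0.018 0 0.1;0.0115 0.001 0.018 0 0.1")

```text
clock: 28.3
ee_pos: [0.5267, -0.1772, 0.1583]
ee_rot: [0.002, 0.731, 0.683, 0.0]
wrist_force: [3.0, -3.0, 8.8]
opening: 0.269
gripper_force: 9.2
```

Emit:
apply_moves(plan="0 0 0 0 0.4;0 0 0 0 0.62;0 0 0 0 0.62;0 0 -0.02 0 0.62;0 0 -0.06 0 0.62;0 0 -0.11 0 0.62;-0.04 0 -0.15 0 0.62;-0.09 0 -0.17 0 0.2;-0.14 0 -0.17 0 0;-0.16 0 -0.17 0 0;-0.16 0 -0.17 0 0")

```text
clock: 29.68
ee_pos: [0.514, -0.3357, 0.3257]
ee_rot: [-0.001, 0.731, 0.682, -0.0]
wrist_force: [-1.0, 0.6, -0.2]
opening: 0.19
gripper_force: 0.0
```

```bash
cat > shut.py <<'E'
from fit import *
pose=np.array([.5195,-.241,np.radians(-93.8)])
for n in("top","scene"):
    p,d=camera(n); P=cloud(n,d); k=totray(P,pose); h=cv2.cvtColor(p,cv2.COLOR_RGB2HSV)
    br=(h[...,0]<14)&(h[...,1]>90)&(h[...,2]>40)&(d>0)
    bar=k[br&(abs(k[...,1])<.125)&(abs(k[...,1])>.02)&(k[...,0]<-.05)&(k[...,0]>-.16)&(k[...,2]>.022)&(k[...,2]<.055)]
    K=k[br&(abs(k[...,1])<.016)&(k[...,2]>.058)&(k[...,2]<.1)&(k[...,0]<-.05)&(k[...,0]>-.16)]
    print(n,"bar",len(bar),np.percentile(bar,[3,50,97],axis=0).round(4).tolist() if len(bar) else 0)
    if len(K)>5:
        c=K.mean(0)
        from scipy.optimize import least_squares
        o=get_calibration(n)["origin"]
        c=least_squares(lambda c:np.linalg.norm(K-c,axis=1)-.013,c+totray(np.array(o)*0+K[0]*0,pose)*0-[0,0,.008],loss="soft_l1",f_scale=.002).x
        print("  knob",len(K),c.round(4),"angle",np.arctan2(c[2]-.066,-(c[0]-.006))-np.arctan2(.002,.122))
s=state();print(s["ee_pos"],totray(s["ee_pos"],pose))
E
python3 shut.py; python3 cap.py
```

```text
top bar 244 [[-0.1163, -0.1151, 0.0332], [-0.1123, -0.0236, 0.0379], [-0.1062, 0.1196, 0.0418]]
  knob 72 [-0.1128  0.0006  0.0711] angle 0.026276297444581636
scene bar 103 [[-0.1183, -0.1201, 0.0299], [-0.1137, -0.0232, 0.0328], [-0.1084, 0.1177, 0.0359]]
  knob 40 [-0.1139  0.0007  0.0667] angle -0.010813392451841647
[ 0.51521369 -0.33265029  0.32631093] [-0.06883311  0.00179714  0.28777206]
-0.072 164 [[-0.1052, -0.0919, 0.0106], [-0.0954, -0.0737, 0.0432], [-0.0523, -0.0545, 0.0497]]
0 3 [[-0.1048, -0.0042, 0.0155], [-0.1026, -0.0023, 0.0156], [-0.1025, 0.0008, 0.0184]]
0.072 100 [[-0.104, 0.0529, 0.0318], [-0.0954, 0.0691, 0.0434], [-0.0845, 0.0896, 0.0491]]
[ 0.51539186 -0.33238761  0.32652094] [0.08966417 0.86369501 1.05425256] [-0.0691764   0.0019575   0.28780793]
```

Emit:
apply_moves(plan="0.05 0 0 0 0;0.1 0 0 0 0;0.15 0 0 0 0;0.16 0 0.03 0 0;0.16 0 0.07 0 0;0.16 0 0.1 0 0;0.16 0 0.12 0 0;0.16 0 0.13 0 0;0.16 0 0.133 0 0;0.16 0 0.136 0 0;0.16 0 0.139 0 0;0.16 0 0.139 0 0")

```text
clock: 31.32
ee_pos: [0.5257, -0.1742, 0.1927]
ee_rot: [0.001, 0.73, 0.683, 0.0]
wrist_force: [-10.7, 3.2, 34.0]
opening: 0.003
gripper_force: 17.4
```

Emit:
apply_moves(plan="0 0 -0.01 0 0;0 0 -0.04 0 0;0 0 -0.09 0 0;-0.04 0 -0.13 0 0;-0.09 0 -0.14 0 0;-0.14 0 -0.14 0 0;-0.16 0 -0.14 0 0;-0.16 0 -0.14 0 0;-0.16 0 -0.14 0 0")

```text
clock: 32.45
ee_pos: [0.5155, -0.3325, 0.3279]
ee_rot: [-0.0, 0.729, 0.684, 0.001]
wrist_force: [-0.4, 0.5, 0.6]
opening: 0.004
gripper_force: 0.0
```

```bash
python3 shut.py; python3 cap.py; python3 - <<'E'
from h import *
t=np.load("top0.npz")["p"].astype(int);p,d=camera("top")
for n,(u,v) in dict(salt=(289,181),mill=(304,143),red1=(325,226),red2=(241,258),purple=(211,282)).items(): print(n,abs(p[v-8:v+9,u-8:u+9]-t[v-8:v+9,u-8:u+9]).mean().round(1))
E
```

```text
top bar 235 [[-0.1162, -0.1157, 0.032], [-0.1122, -0.0266, 0.038], [-0.107, 0.1196, 0.0427]]
  knob 74 [-0.1131  0.0009  0.0707] angle 0.022816976503669217
scene bar 104 [[-0.1184, -0.1191, 0.03], [-0.1141, -0.0238, 0.0329], [-0.1089, 0.1172, 0.0358]]
  knob 40 [-0.1145  0.0022  0.0663] angle -0.013558483697003791
[ 0.51551302 -0.33281025  0.32794154] [-0.06956626  0.00210641  0.28923526]
-0.072 167 [[-0.1051, -0.0919, 0.0109], [-0.0938, -0.074, 0.0422], [-0.0521, -0.055, 0.0493]]
0 3 [[-0.1025, -0.0038, 0.0138], [-0.1015, -0.0014, 0.0142], [-0.1012, 0.0008, 0.0155]]
0.072 96 [[-0.1029, 0.0518, 0.0323], [-0.0953, 0.0685, 0.0435], [-0.0851, 0.0902, 0.0487]]
[ 0.5154219  -0.3332029   0.32788489] [-0.73402828 -0.12232543  0.10800436] [-0.06919749  0.00204151  0.28939489]
salt 2.3
mill 1.3
red1 0.7
red2 0.8
purple 0.6
```

The bar did not move under the firm press, so it is fully shut. The jars are home and the bystanders have not moved.

```bash
python3 -c "from rig import hand_in; print(hand_in())"
```

```text
the job is handed in; nothing more can be done
None
```

Job handed in: both jars measured home in the outer lanes, the bar did not move under a firm final press on its knob (about 34 N at the wrist), and the bystanders checked (salt shaker, pepper mill, look-alike jars) had not moved; about 33 s of the 70 s were used.

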